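# Find the pitch-comb leaf that fits a jack screw

## Robot

A 6-joint arm with a two-finger parallel gripper is mounted at the origin on the work surface. World frame = base frame: x ahead of the robot, y to its left, z up, the work surface at z = 0. Lengths are in m, angles in degrees, forces in N, time in s.
With the tool pointing down it reaches from about 0.4 to 0.825 m from the base axis. Payload 7 kg.
Tool frame: the origin (TCP) lies at the very end of the fingers, on their centre line; the grasp point (between the pads) lies 19 mm behind it (r.grip_depth is the distance from the TCP to the grasp point, in m); z points along the fingers, y is the line along which they close (so a half turn about z gives the same grasp; the last joint's range is limited). The gripper opens to 88 mm and grips with 3 to 60 N. Pads are 19 mm wide; open, the fingers measure 130 mm over their backs; the gripper's body (78 mm by 193 mm) begins 47 mm behind the grasp point.
Start: joints at [86.408, 20.546, 0.682, 0, -70.136, -16.507], TCP at [0.232, 0.634, 0.227] pointing down, gripper open.
Joint ranges: [-176.03, 176.03], [-82.01, 121.73], [-58.28, 71.71], [-173.87, 95.51], [-174.79, -0.11], [-173.66, 173.66]. Speed limits (degrees/s): [136.94, 136.94, 172.46, 180, 180, 180].

## Interface

Orientations are given as [roll, pitch, yaw] about the fixed x, y, z axes, in that order (R = Rz(yaw) Ry(pitch) Rx(roll)).
In Python, from plant import r gives the robot as it stands.
- The arm moves only by the tool play_rows, never from a script. Its argument "rows" is a list that holds one entry, the list of rows, each a list of 5 numbers: the closure, from 0 (fully open) to 1 (shut), then the shift along the tool's x, y, z each as a share of 0.5 m, from -1 to 1, then the turn about the tool's z as a share of 1.5 rad, from -1 to 1. A call has exactly 8 rows; each row is the pose to reach, as a shift and turn from the pose commanded when the call began, along the tool's axes at that moment; what a row does not reach only later rows make up. A row lasts 1/12 s, in which the tool goes at most 41.7 mm and 7.16 degrees, less where a joint would pass 70% of its speed; a pose out of reach is approached as far as the arm can. A call with a number of a shift or a turn outside -1 to 1 is refused whole. A call with a gripper value outside its range is refused whole. The fingers move at their own pace and stop on an object; "squeeze" is the grip in N (left out, the last holds). Time passes only in rows, so rows that repeat a pose let the fingers close, or fill a call up. It gives the time, the measured TCP pose, the force, the opening and the grip force at its end, in the units of the state.
- r.get_state(): the state, without advancing time (a new reading comes with each control period).
- r.capture(name): name is "scene" or "top"; returns the picture (384x512x3 uint8, red, green, blue); there is no depth.
- r.camera_info(name): a dict with "fovy" (degrees; the focal length in pixels is half the picture's height over the tangent of half this angle, whatever the lens; pixels are square), "cx", "cy" (the principal point, pixels), "pose" (4x4, takes a point from camera to world coordinates). Camera axes: x right, y down, z forward; pixel columns grow to the right and rows downward; lengths in m; the calibration is good to about 2 mm. A picture is of the moment at which its call begins. camera_info takes no time and is no camera call.
- r.close_job(): hands the job in; it is judged then, once.
The state is a dict: "time_s": time; "joints": joint angles; "qd": joint speeds; "joint_torque": joint torques, N m; "tcp_pos": TCP position; "eef_rot": TCP orientation; "contact_force": force on the tool from outside, world axes, zero at the start; "moment": the same for the moment, N m; "gripper_width": finger opening in m; "gripper_force": force on a finger pad.
Only numpy, scipy, OpenCV 4.12 (cv2) and the standard library are available. Lean on these libraries where they do the work, as an engineer would, in place of code of your own. Each camera call takes 0.05 s, during which the arm holds its last target. There are 200 camera calls.

## Task

Find out which of the three pitch-comb leaves fits the jack screw on the steel plate: try them one at a time, teeth down along the top of the thread and without forcing, until one beds fully home. Set that leaf down, not dropped, on its edge in the narrow compartment of the green job tray, and leave the other two standing in the slots of the wooden rack. Do not push the loose things about.

Things in the scene. Friction and masses are not known exactly. Their poses are not given: they have to be found in the camera images.
- leaf_1: Pitch-comb leaf, one of three that differ in pitch only. Steel blade 92 long (own y) x 5 thick (own x), teeth 4 to 7 deep pointing down (-z) along the middle 70 of its lower edge, one at mid-length. Black grip cheeks 12 thick (x) x 44 long (y), z = 24 to 52 mm. Origin: straight edge between the teeth, mid-length, mid-thickness. 0.13 kg. In the rack its origin is 25 mm above the bench.
- leaf_2: Pitch-comb leaf like leaf_1, with another tooth pitch; same origin, axes, sizes and mass. The grip is held best across its 12 mm thickness at z = 38 mm, from above.
- leaf_3: Pitch-comb leaf like leaf_1, with another tooth pitch; same origin, axes, sizes and mass. The grip is held best across its 12 mm thickness at z = 38 mm, from above.
- screw_a: One of three jack screws (thread pitch 10, 12 or 14 mm, not told which), fixed, strapped in two vee-blocks. The one on the steel plate is the job; the two on a board at the far side are spares. Origin: centre of the vee-blocks' underside. Screw axis along own y, 45 mm up; thread 48 across and 140 long. Clamps at y = +-74 to +-102 reach z = 88 mm; hexagon head, 64 wide, at y = 104 to 132.
- screw_b: jack screw in vee-blocks like screw_a, with another pitch; same origin, axes and sizes.
- screw_c: jack screw in vee-blocks like screw_a, with another pitch; same origin, axes and sizes.
- screw_a_top (a point): Point on top of screw_a's thread, level with the crests, over a groove at mid-length; axes as the screw. On the job screw it is 89 mm above the bench. A matching leaf, lined up and lowered here (or a whole pitch to either side), beds down until its origin is at this height; a wrong leaf stops about 4 to 7 mm higher. So may the right one, if over 1 mm off along the axis and not eased along.
- screw_b_top (a point): the same point on screw_b.
- screw_c_top (a point): the same point on screw_c.
- plate: dark steel plate 200 (x) x 290 (y) x 20 high, fixed, on which the job screw's vee-blocks stand. Origin: centre of its underside.
- rack: Wooden leaf rack 180 (own x) x 112 (own y) x 46 high, fixed. Origin: centre of its underside. Three slots along own y at x = -65, 0, +65 mm, 8 wide, flared to 18 at the top (z = 38 to 46), in two rails at y = +-36 to +-48; end stops at y = +-49.5, up to z = 36. A leaf stands with its ends on the slot floors, origin at z = 25 mm, up to 1.5 mm off the middle, 5 degrees of lean.
- tray: Green steel job tray 190 (own x) x 140 (own y) x 24 high, fixed, walls and floor 4 thick. Origin: centre of its underside, on the bench. The narrow compartment is a trough along own y, centred at x = -79 mm, 24 wide and 132 long inside; the wide one holds the nut. A leaf let go on its edge in the trough leans against its wall.
- nut: loose steel hexagon nut lying in the wide compartment of the tray, 64 across flats, 30 high, origin at the centre of its underside; leave it alone.
- screwdriver: loose screwdriver, 200 long, orange handle, lying at the bench's right; leave it alone.
- disc: loose blue grinding disc, 115 across, 8 high, lying at the bench's right; leave it alone.
- brush: loose wooden brush, 220 long, lying at the bench's left; leave it alone.
Things that resemble listed ones, but are neither listed nor needed, are in the scene too. What is shaped like the leaf_3 but pink is not meant. Leave any orange look-alike of the leaf_1 alone.

How it is judged:
By the outcome, as a careful person would: the job done as asked, in the order asked, and still so for the second after the job is handed in, with the robot touching nothing.
It also fails if it takes over 72 s, if anything falls off the work surface, if the arm or the gripper's body presses on something with over 40 N, if the wrist force passes 120 N, or if a joint passes its speed limit or range.

## Working session

There is one attempt and no reset: what is moved stays moved. The work goes in short steps, Python scripts to look and compute and a tool call to move; the robot and the scene stay as the last step left them, time stands still between calls to the robot, and variables do not carry over. Pictures are saved under pics/ and viewed, at most 10 in all, crops included, and the job is handed in when it is done.

Besides the shell and the picture viewer there is one more tool, called after ">>>" as name(argument=value, ...), one argument or row to a line, values as JSON. play_rows: Moves the arm, as the interface text tells. Its arguments: {"type":"object","properties":{"rows":{"type":"array","items":{"type":"array","items":{"type":"array","items":{"type":"number"}}}},"squeeze":{"type":"number"}},"required":["rows"]}

```bash
mkdir -p pics; ls; python3 - <<'E'
from plant import r
import cv2,numpy as np
for n in("scene","top"):
    im=r.capture(n); cv2.imwrite(f"pics/{n}0.png",cv2.resize(im[:,:,::-1],(800,600),interpolation=cv2.INTER_CUBIC)); np.save(f"pics/{n}0.npy",im)
    c=r.camera_info(n); print(n,c["fovy"],c["cx"],c["cy"],{k:v for k,v in c.items() if k not in("fovy","cx","cy","pose")}); print(np.round(c["pose"],4))
s=r.get_state(); print(s["tcp_pos"],s["eef_rot"],s["gripper_width"],s["time_s"],r.grip_depth)
E
```

```text
pics
scene 44.08687866086998 250.42392025110712 192.59129850203814 {}
[[ 0.4579  0.602  -0.6542  1.5805]
 [ 0.889  -0.3051  0.3415 -0.5261]
 [ 0.006  -0.7379 -0.6749  1.1357]
 [ 0.      0.      0.      1.    ]]
top 50.08821631707089 258.1584096459976 193.83218481989243 {}
[[ 0.0222 -0.9902  0.138   0.3989]
 [-0.9997 -0.0231 -0.0051 -0.0053]
 [ 0.0083 -0.1378 -0.9904  1.3058]
 [ 0.      0.      0.      1.    ]]
[0.23184128 0.63345732 0.22572342] [ 1.79915165e+02 -8.33801769e-03 -2.01055494e+01] 0.08735162697610294 0.1 0.0188
```

View pics/scene0.png

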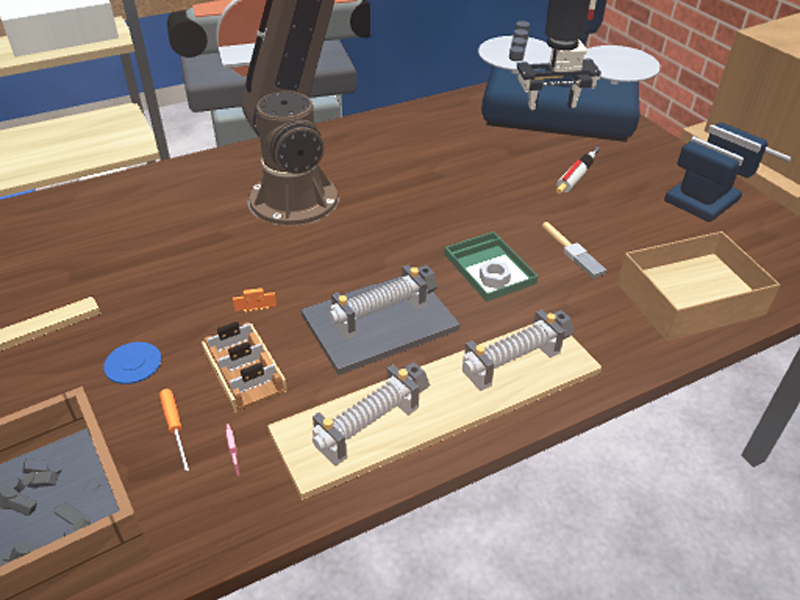

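View pics/top0.png

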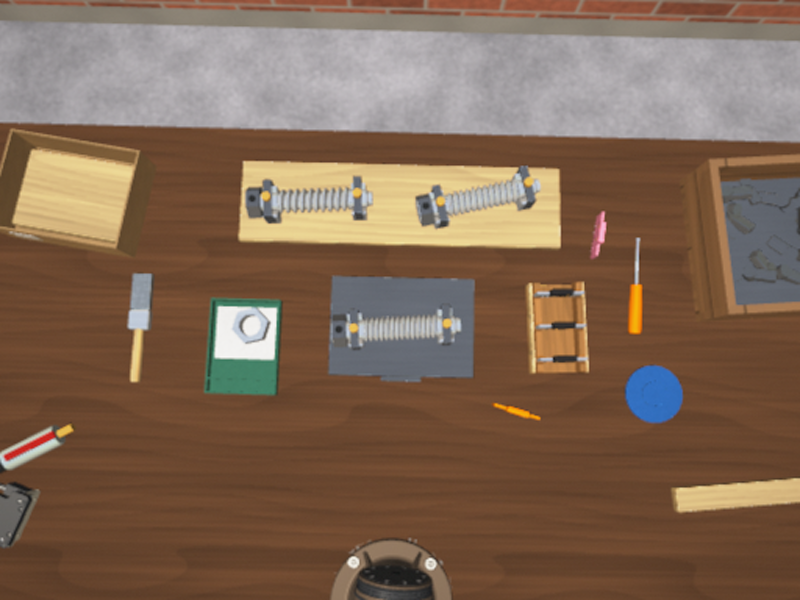

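The leaves are the three black-gripped blades in the rack, at top (557,293), (557,325) and (557,358). The possible look-alikes are the orange one at (517,411) and the pink one at (598,235), and I'll leave both alone. The job screw is on the dark plate at (400,328). The tray is at (243,346), and its trough seems to be on the robot side. I'll check this choice in close crops.

```bash
cat > h.py <<'E'
import numpy as np,cv2
from plant import r
def K(n):
    c=r.camera_info(n); f=192/np.tan(np.radians(c["fovy"]/2)); return f,c["cx"],c["cy"],np.array(c["pose"])
def proj(n,P):
    f,cx,cy,T=K(n); p=(np.atleast_2d(P)-T[:3,3])@T[:3,:3]; return np.c_[cx+f*p[:,0]/p[:,2],cy+f*p[:,1]/p[:,2]]
def ray(n,uv,z):
    f,cx,cy,T=K(n); uv=np.atleast_2d(uv); d=np.c_[(uv[:,0]-cx)/f,(uv[:,1]-cy)/f,np.ones(len(uv))]@T[:3,:3].T
    return T[:3,3]+d*((z-T[2,3])/d[:,2])[:,None]
def crop(im,x0,y0,w,h,s,step=10):
    o=cv2.resize(im[y0:y0+h,x0:x0+w,::-1],None,fx=s,fy=s,interpolation=cv2.INTER_CUBIC)
    for x in range(-(-x0//step)*step,x0+w,step):
        cv2.line(o,(int((x+.5-x0)*s),0),(int((x+.5-x0)*s),8),(0,255,255),1); cv2.putText(o,str(x),(int((x-x0)*s),20),0,.35,(0,255,255))
    for y in range(-(-y0//step)*step,y0+h,step):
        cv2.line(o,(0,int((y+.5-y0)*s)),(8,int((y+.5-y0)*s)),(0,255,255),1); cv2.putText(o,str(y),(9,int((y+.5-y0)*s)+4),0,.35,(0,255,255))
    return o
E
python3 - <<'E'
from h import *
t=np.load("pics/top0.npy"); s=np.load("pics/scene0.npy")
cv2.imwrite("pics/c1.png",np.hstack([crop(t,328,174,52,72,7),crop(t,126,184,60,72,7)]))
cv2.imwrite("pics/c2.png",crop(t,206,172,100,75,8))
cv2.imwrite("pics/c3.png",np.hstack([crop(s,126,200,62,66,6),crop(s,284,146,62,66,6)]))
E
```

```text
(no output)
```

View pics/c1.png

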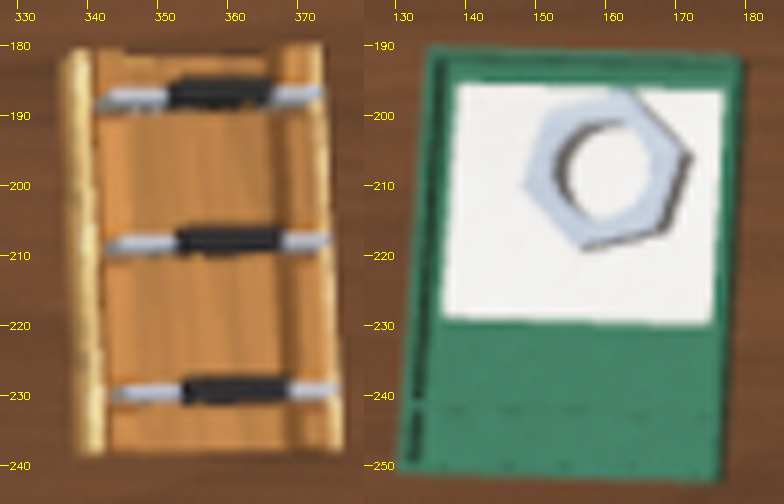

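View pics/c2.png

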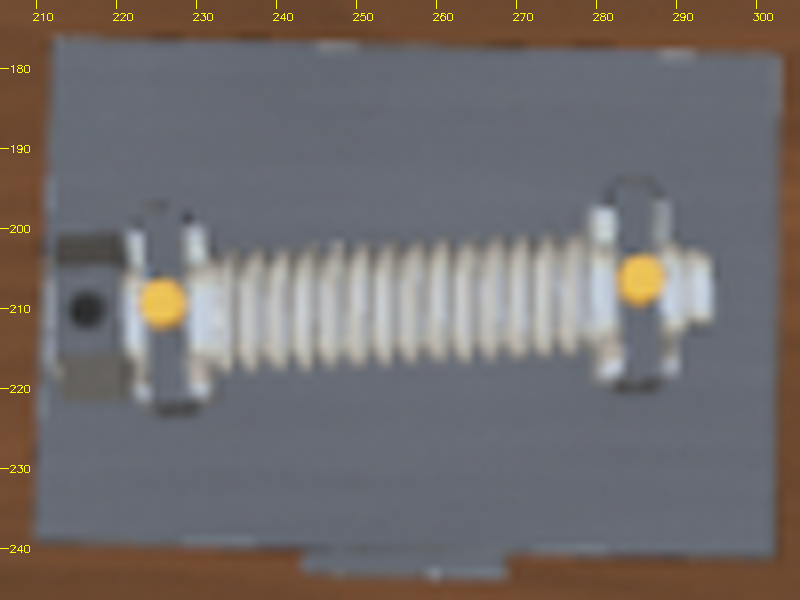

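View pics/c3.png

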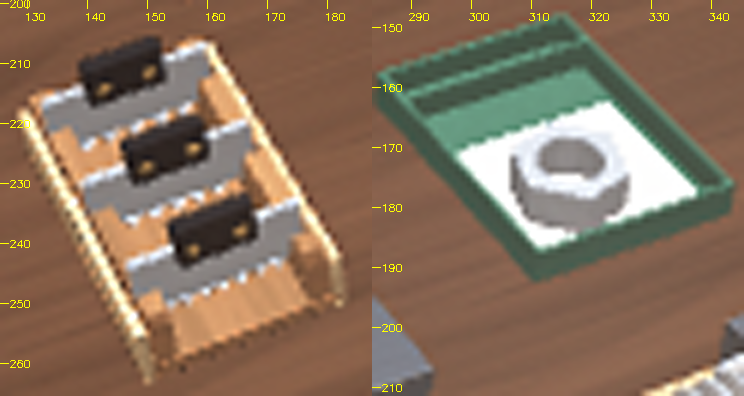

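The crops show the rack's three black-gripped leaves at top (357,187), (360,208) and (362,229). The tray rim corners are at (134.6,190), (179.6,192), (176.4,252) and (130.4,251), with the trough divider on the robot side. The screw's bolts are at (225,209) and (285,206). Next I'll fit the poses.

```bash
python3 - <<'E'
from h import *
from scipy.ndimage import label,center_of_mass,map_coordinates
from scipy.optimize import least_squares
t=np.load("pics/top0.npy").astype(float); s=np.load("pics/scene0.npy").astype(float)
# tray
c=np.array([[134.6,189.9],[179.6,191.8],[176.4,252.4],[130.4,251.4]])
w=ray("top",c,.024)[:,:2]; print("tray corners",w.round(4).tolist(),"sides",[round(float(np.linalg.norm(w[i]-w[(i+1)%4])),4) for i in range(4)])
def rect(p):
    # own -x side (trough) faces robot -> own x ~ world +x
    L=np.array([[95,70],[95,-70],[-95,-70],[-95,70]])/1e3; a=p[2]; R=np.array([[np.cos(a),-np.sin(a)],[np.sin(a),np.cos(a)]])
    return (L@R.T+p[:2]-w).ravel()
f=least_squares(rect,[.55,.25,0]); p=f.x; print("tray",p[:2].round(4),np.degrees(p[2]).round(2),"res mm",(f.fun*1e3).round(1))
a=p[2]; print("trough",(p[:2]+np.array([np.cos(a),np.sin(a)])*-.079).round(4))
# leaves, both cameras
g=t.max(2)
def blobs(im,x0,y0,x1,y1,th,mn):
    m=np.zeros(im.shape[:2],bool); m[y0:y1,x0:x1]=im[y0:y1,x0:x1].max(2)<th
    l,n=label(m); return [(np.array(center_of_mass(l==i))[::-1],(l==i).sum(),np.polyfit(*np.nonzero(l==i)[::-1],1)[0]) for i in range(1,n+1) if (l==i).sum()>mn]
for b in blobs(t,340,178,376,240,75,15):
    print("top blob",b[0].round(2),b[1],"slope",b[2].round(3),"z72:",ray("top",b[0],.072)[0,:2].round(4))
for b in blobs(s,130,200,182,262,75,15):
    print("scene blob",b[0].round(2),b[1],"z64:",ray("scene",b[0],.064)[0,:2].round(4))
# screw bolts
y=(t[:,:,0]>200)&(t[:,:,1]>140)&(t[:,:,2]<120); y[:190]=0;y[225:]=0;y[:,:212]=0;y[:,300:]=0
l,n=label(y); B=[np.array(center_of_mass(l==i))[::-1] for i in range(1,n+1) if (l==i).sum()>5]; print(B)
for z in(.108,.115):
    P=ray("top",B,z)[:,:2]; d=P[0]-P[-1]; print(z,P.round(4).tolist(),"dist",np.linalg.norm(d).round(4),"mid",P.mean(0).round(4),"yaw of y",np.degrees(np.arctan2(-d[0],d[1])).round(2))
y=(s[:,:,0]>180)&(s[:,:,1]>120)&(s[:,:,2]<110); y[:165]=0;y[205:]=0;y[:,:205]=0;y[:,275:]=0
l,n=label(y)
for i in range(1,n+1):
    if (l==i).sum()>5: q=np.array(center_of_mass(l==i))[::-1]; print("scene bolt",q.round(2),ray("scene",q,.11)[0,:2].round(4))
E
```

```text
tray corners [[0.5809, 0.3769], [0.5782, 0.2353], [0.3893, 0.236], [0.3892, 0.3777]] sides [0.1416, 0.1888, 0.1416, 0.1917]
tray [0.4844 0.3065] -0.33 res mm [-1.1 -1.   0.8  0.6 -0.3  1.   0.6 -0.6]
trough [0.4054 0.3069]
top blob [358.88 186.87] 52 slope -0.024 z72: [ 0.5993 -0.3179]
top blob [360.31 207.96] 45 slope -0.016 z72: [ 0.5349 -0.3214]
top blob [361.   229.21] 47 slope -0.048 z72: [ 0.4708 -0.3227]
scene blob [145.95 211.14] 94 z64: [ 0.4686 -0.3229]
scene blob [153.07 224.31] 90 z64: [ 0.5348 -0.3214]
scene blob [160.92 237.73] 97 z64: [ 0.5992 -0.3184]
[array([285.45833333, 206.375     ]), array([226.        , 209.17391304])]
0.108 [[0.5305, -0.0924], [0.5183, 0.0816]] dist 0.1744 mid [ 0.5244 -0.0054] yaw of y -175.97
0.115 [[0.5297, -0.0919], [0.5176, 0.081]] dist 0.1733 mid [ 0.5236 -0.0054] yaw of y -175.97
```

The two cameras agree on the leaves to about 2 mm. Next come the thread pitch and phase and the tooth pitches.

```bash
python3 - <<'E'
from h import *
from scipy.ndimage import map_coordinates
t=np.load("pics/top0.npy").astype(float).mean(2); s=np.load("pics/scene0.npy").astype(float).mean(2)
def samp(im,n,P):
    uv=proj(n,P); return map_coordinates(im,[uv[:,1],uv[:,0]],order=3)
def line(c,yaw,y,off,z):
    a=np.radians(yaw); return np.c_[c[0]-np.sin(a)*y+np.cos(a)*off,c[1]+np.cos(a)*y+np.sin(a)*off,np.full(len(y),z)]
def spec(v,y,ps):
    v=v-np.polyval(np.polyfit(y,v,2),y); h=np.hanning(len(y))
    return {p:((v*h)@np.exp(-2j*np.pi*y/p))/len(y) for p in ps}
y=np.linspace(-.066,.066,400); ps=[.008,.009,.0095,.010,.0105,.011,.012,.013,.014]
for n,im in(("top",t),("scene",s)):
  for off,z in((0,.089),(.012,.085),(-.012,.085),(.022,.07),(-.022,.07),(.0245,.066),(-.0245,.066)):
    S=spec(samp(im,n,line((.524,-.0054),4,y,off,z)),y,ps)
    b=max(S,key=lambda k:abs(S[k])); print(n,off,z,[f"{abs(S[p]):.1f}" for p in ps],b,"bright y mm",round(np.angle(S[b])/(-2*np.pi)*b*1e3,2))
y=np.linspace(-.036,.036,300); ps=[.008,.009,.010,.011,.012,.013,.014,.015]
for k,c in((1,(.4697,-.3228)),(2,(.5349,-.3214)),(3,(.5992,-.3182))):
  for z in(.0235,.022,.020):
    S=spec(samp(s,"scene",line(c,2,y,.0025,z)),y,ps); print("leaf x",c[0],z,[f"{abs(S[p]):.1f}" for p in ps])
# scene crop of teeth and screw
im=np.load("pics/scene0.npy")
o=crop(im,128,200,50,56,10,5); o2=crop(im,205,165,80,48,10,5); cv2.imwrite("pics/c4.png",o); cv2.imwrite("pics/c5.png",o2)
E
```

```text
top 0 0.089 ['0.4', '1.2', '3.6', '4.8', '3.6', '1.5', '0.4', '0.3', '0.5'] 0.01 bright y mm -2.91
top 0.012 0.085 ['0.4', '1.0', '3.7', '5.0', '3.9', '1.9', '0.3', '0.3', '0.3'] 0.01 bright y mm -4.55
top -0.012 0.085 ['0.1', '0.8', '3.0', '4.0', '3.0', '1.2', '0.3', '0.1', '0.4'] 0.01 bright y mm -2.07
top 0.022 0.07 ['0.6', '0.6', '1.8', '2.5', '1.9', '0.8', '0.3', '0.3', '0.3'] 0.01 bright y mm 3.79
top -0.022 0.07 ['0.5', '0.6', '3.1', '4.4', '3.5', '1.7', '0.1', '0.3', '0.3'] 0.01 bright y mm -2.56
top 0.0245 0.066 ['0.3', '0.5', '0.5', '0.7', '0.6', '0.3', '0.3', '0.3', '0.3'] 0.01 bright y mm 3.68
top -0.0245 0.066 ['0.2', '0.1', '0.7', '1.2', '1.0', '0.5', '0.1', '0.2', '0.3'] 0.01 bright y mm -2.71
scene 0 0.089 ['0.7', '1.9', '6.9', '9.7', '7.7', '3.9', '0.5', '0.6', '0.5'] 0.01 bright y mm -2.75
scene 0.012 0.085 ['0.7', '2.4', '7.0', '8.9', '6.7', '3.0', '0.8', '1.1', '0.9'] 0.01 bright y mm -3.19
scene -0.012 0.085 ['0.5', '0.7', '4.1', '6.3', '5.3', '2.7', '0.3', '0.2', '0.9'] 0.01 bright y mm -1.67
scene 0.022 0.07 ['0.5', '0.6', '1.6', '1.9', '1.3', '0.4', '0.8', '0.
[... 347 characters left out ...]
13
leaf x 0.4697 0.0235 ['2.3', '1.3', '0.7', '1.3', '5.7', '9.0', '10.0', '9.0']
leaf x 0.4697 0.022 ['2.8', '2.0', '1.0', '1.9', '5.7', '8.8', '9.7', '8.9']
leaf x 0.4697 0.02 ['2.0', '1.8', '1.4', '2.2', '4.8', '7.2', '8.1', '7.6']
leaf x 0.5349 0.0235 ['1.9', '4.4', '4.9', '9.7', '12.0', '10.8', '8.2', '5.9']
leaf x 0.5349 0.022 ['1.7', '3.7', '3.4', '8.0', '10.1', '9.2', '7.1', '5.2']
leaf x 0.5349 0.02 ['1.7', '1.9', '0.6', '3.6', '4.8', '4.4', '3.3', '2.3']
leaf x 0.5992 0.0235 ['2.0', '8.5', '11.6', '9.8', '7.1', '5.0', '3.1', '1.4']
leaf x 0.5992 0.022 ['2.0', '7.5', '9.7', '8.0', '6.1', '4.9', '3.7', '2.5']
leaf x 0.5992 0.02 ['0.7', '3.6', '4.4', '3.4', '2.9', '2.9', '2.6', '2.1']
```

View pics/c5.png

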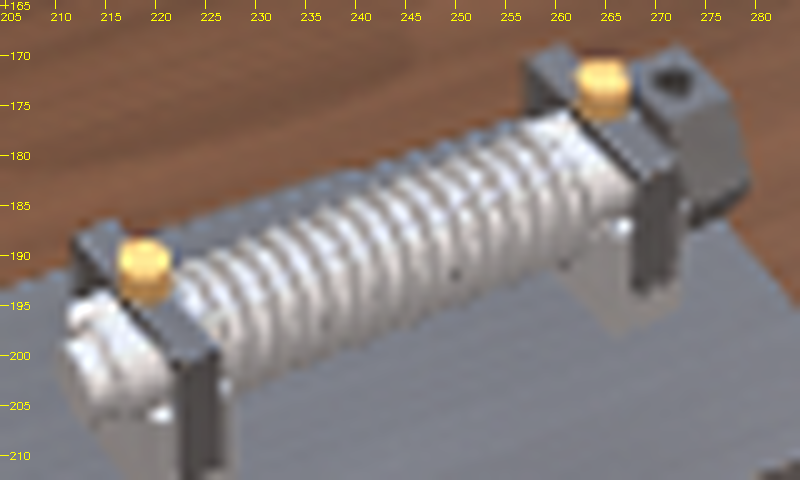

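By image, the screw's pitch is 10 mm. The leaves at x = 0.599, 0.535 and 0.470 look like 10, 12 and 14 mm, so I'll try the far one first. I start with the transit.

>>> play_rows(
  rows=[
    [[0,0.077,0.074,0,0.08],[0,0.154,0.148,0,0.16],[0,0.23,0.22,0,0.24],[0,0.31,0.295,0,0.32],[0.3,0.385,0.37,0,0.4],[0.65,0.46,0.44,0,0.48],[0.65,0.54,0.52,0,0.56],[0.65,0.616,0.59,0,0.64]],
  ],
  squeeze=20,
)

```text
time_s: 0.77
tcp_pos: [0.3788, 0.3324, 0.2265]
eef_rot: [180.0, 0.0, -75.4]
contact_force: [0.8, 1.4, -0.0]
gripper_width: 0.0662
gripper_force: 0.0
```

```bash
cat >> h.py <<'E'
from scipy.spatial.transform import Rotation as Ro
def go(x,y,z,yaw):
    s=r.get_state(); R=Ro.from_euler("xyz",s["eef_rot"],degrees=True).as_matrix()
    d=R.T@(np.array([x,y,z])-s["tcp_pos"]); t=-((yaw-s["eef_rot"][2]+180)%360-180)
    print("tcp",np.round(s["tcp_pos"],4),np.round(s["eef_rot"],2),"shares",np.round(d/.5,4),"turn",round(np.radians(t)/1.5,4),"mm",np.round(d*1e3,1),"deg",round(t,1),
      "F",np.round(s["contact_force"],1),"w",round(s["gripper_width"]*1e3,1),"gf",round(s["gripper_force"],1),"t",s["time_s"])
E
python3 - <<'E'
from h import *
go(.5992,-.3182,.18,-88)
print(proj("scene",[[.5297,-.0919,.118],[.5176,.081,.118],[.5305,-.0924,.118],[.5183,.0816,.118]]).round(1))
E
```

```text
tcp [0.3788 0.3324 0.2265] [179.99   0.   -75.42] shares [ 1.3703 -0.099   0.0929] turn 0.1463 mm [685.1 -49.5  46.5] deg 12.6 F [ 0.8  1.4 -0. ] w 66.2 gf 0.0 t 0.7667
[[218.9 188.2]
 [264.4 170.5]
 [218.8 188.4]
 [264.7 170.5]]
```

>>> play_rows(
  rows=[
    [[0.65,0.083,-0.006,0,0.02],[0.65,0.166,-0.012,0,0.04],[0.65,0.25,-0.018,0,0.06],[0.65,0.33,-0.024,0,0.08],[0.65,0.415,-0.03,0,0.1],[0.65,0.5,-0.036,0,0.12],[0.65,0.58,-0.042,0,0.14],[0.65,0.66,-0.048,0,0.146]],
  ],
)

```text
time_s: 1.43
tcp_pos: [0.4866, 0.0197, 0.2267]
eef_rot: [-180.0, 0.0, -87.7]
contact_force: [2.1, 0.4, 1.3]
gripper_width: 0.0308
gripper_force: 0.0
```

```bash
python3 -c "
from h import *
go(.5992,-.3182,.13,-88)"
```

```text
tcp [0.4866 0.0197 0.2267] [-1.7999e+02  1.0000e-02 -8.7740e+01] shares [ 0.6841 -0.1983  0.1932] turn 0.003 mm [342.1 -99.1  96.6] deg 0.3 F [2.1 0.4 1.3] w 30.8 gf 0.0 t 1.4333
```

>>> play_rows(
  rows=[
    [[0.65,0.083,-0.024,0,0],[0.65,0.165,-0.048,0,0],[0.65,0.247,-0.072,0,0],[0.65,0.33,-0.096,0,0],[0.65,0.412,-0.12,0,0.003],[0.65,0.5,-0.145,0.02,0.003],[0.65,0.58,-0.17,0.05,0.003],[0.65,0.66,-0.19,0.08,0.003]],
  ],
)

```text
time_s: 2.1
tcp_pos: [0.5912, -0.2917, 0.1916]
eef_rot: [-180.0, -0.0, -87.9]
contact_force: [1.4, 0.4, 0.5]
gripper_width: 0.0309
gripper_force: 0.0
```

```bash
python3 - <<'E'
from h import *
go(.5992,-.3182,.13,-88)
im=r.capture("top"); sc=r.capture("scene")
cv2.imwrite("pics/d1.png",np.hstack([crop(im,325,150,60,90,6),crop(sc,120,170,70,90,6)]))
E
```

```text
tcp [ 0.5912 -0.2917  0.1916] [-1.7995e+02 -1.0000e-02 -8.7920e+01] shares [ 0.0535 -0.014   0.1232] turn 0.0009 mm [26.8 -7.  61.6] deg 0.1 F [1.4 0.4 0.5] w 30.9 gf 0.0 t 2.1
```

>>> play_rows(
  rows=[
    [[0.65,0.04,-0.01,0.02,0],[0.65,0.0535,-0.014,0.06,0],[0.65,0.0535,-0.014,0.1,0],[0.65,0.0535,-0.014,0.14,0],[0.65,0.0535,-0.014,0.18,0],[0.65,0.0535,-0.014,0.2,0],[0.65,0.0535,-0.014,0.2,0],[0.65,0.0535,-0.014,0.2,0]],
  ],
)

```text
time_s: 2.87
tcp_pos: [0.5986, -0.3158, 0.092]
eef_rot: [179.9, -0.0, -87.9]
contact_force: [-0.1, 0.1, 0.1]
gripper_width: 0.0305
gripper_force: 0.0
```

```bash
python3 - <<'E'
from h import *
go(.5992,-.3182,.044,-88)
im=r.capture("top"); sc=r.capture("scene")
cv2.imwrite("pics/d1.png",np.hstack([crop(im,325,150,60,90,6),crop(sc,120,180,70,90,6)]))
E
```

```text
tcp [ 0.5986 -0.3158  0.092 ] [179.95  -0.   -87.88] shares [ 0.0049 -0.0012  0.096 ] turn 0.0014 mm [ 2.5 -0.6 48. ] deg 0.1 F [-0.1  0.1  0.1] w 30.5 gf 0.0 t 2.8667
```

View pics/d1.png

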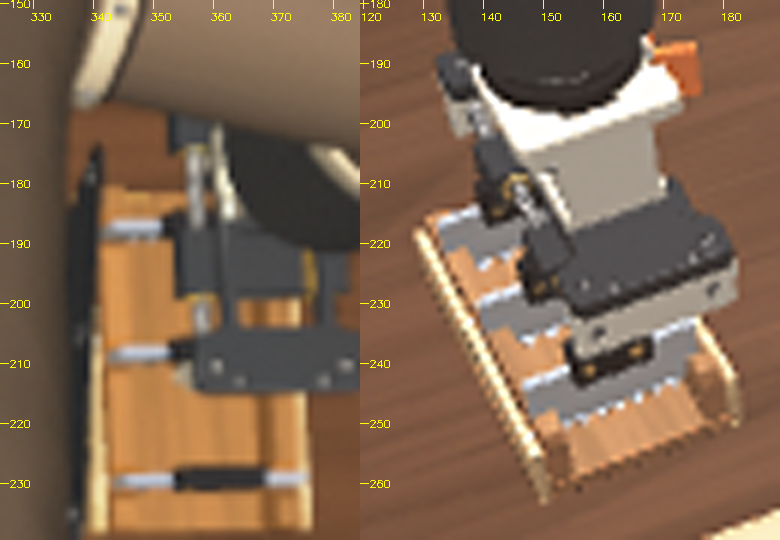

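The gripper sits over the far leaf with fingers either side of the grip, at scene (160,238). Lowering and gripping.

>>> play_rows(
  rows=[
    [[0.65,0.003,-0.001,0.02,0],[0.65,0.005,-0.001,0.04,0],[0.65,0.005,-0.001,0.06,0],[0.65,0.005,-0.001,0.08,0],[0.65,0.005,-0.001,0.095,0],[0.65,0.005,-0.001,0.095,0],[0.8,0.005,-0.001,0.095,0],[0.9,0.005,-0.001,0.095,0]],
  ],
  squeeze=15,
)

```text
time_s: 3.63
tcp_pos: [0.5994, -0.3185, 0.0446]
eef_rot: [-180.0, -0.0, -87.9]
contact_force: [-0.1, 0.1, -0.3]
gripper_width: 0.022
gripper_force: 0.0
```

>>> play_rows(
  rows=[
    [[1,0,0,0,0],[1,0,0,0,0],[1,0,0,0,0],[1,0,0,0,0],[1,0,0,0,0],[1,0,0,0,0],[1,0,0,0,0],[1,0,0,0,0]],
  ],
  squeeze=40,
)

```text
time_s: 4.3
tcp_pos: [0.5996, -0.3185, 0.045]
eef_rot: [-179.9, -0.0, -87.9]
contact_force: [1.0, 0.2, 5.4]
gripper_width: 0.0116
gripper_force: 40.0
```

```bash
python3 -c "
from h import *
go(.524,-.005,.16,-86)"
```

```text
tcp [ 0.5996 -0.3185  0.045 ] [-1.7995e+02 -2.0000e-02 -8.7900e+01] shares [-0.6321  0.1278 -0.2303] turn -0.0221 mm [-316.1   63.9 -115.1] deg -1.9 F [1.  0.2 5.4] w 11.6 gf 40.0 t 4.3
```

>>> play_rows(
  rows=[
    [[1,0,0,-0.01,0],[1,0,0,-0.03,0],[1,0,0,-0.06,0],[1,0,0,-0.1,0],[1,0,0,-0.15,0],[1,0,0,-0.2,0],[1,0,0,-0.23,0],[1,0,0,-0.23,0]],
  ],
)

```text
time_s: 4.97
tcp_pos: [0.6006, -0.3192, 0.1643]
eef_rot: [-179.7, -0.1, -87.9]
contact_force: [2.1, 0.2, -0.7]
gripper_width: 0.0117
gripper_force: 40.0
```

>>> play_rows(
  rows=[
    [[1,-0.07,0.014,-0.02,0],[1,-0.15,0.03,-0.02,-0.01],[1,-0.23,0.047,-0.02,-0.022],[1,-0.31,0.063,-0.02,-0.022],[1,-0.39,0.08,-0.02,-0.022],[1,-0.47,0.095,-0.02,-0.022],[1,-0.55,0.112,-0.02,-0.022],[1,-0.61,0.125,-0.02,-0.022]],
  ],
)

```text
time_s: 5.63
tcp_pos: [0.5236, -0.0138, 0.169]
eef_rot: [179.9, 0.0, -86.0]
contact_force: [0.7, 1.0, -1.1]
gripper_width: 0.0117
gripper_force: 40.0
```

```bash
python3 - <<'E'
from h import *
go(.524,-.0054,.135,-86)
im=r.capture("top"); sc=r.capture("scene"); np.save("pics/s2.npy",sc); np.save("pics/t2.npy",im)
cv2.imwrite("pics/d2.png",crop(sc,200,130,80,75,10))
E
```

```text
tcp [ 0.5236 -0.0138  0.169 ] [ 1.7991e+02  1.0000e-02 -8.6000e+01] shares [-0.0167 -0.002   0.0679] turn -0.0 mm [-8.3 -1.  34. ] deg -0.0 F [ 0.7  1.  -1.1] w 11.7 gf 40.0 t 5.6333
```

View pics/d2.png

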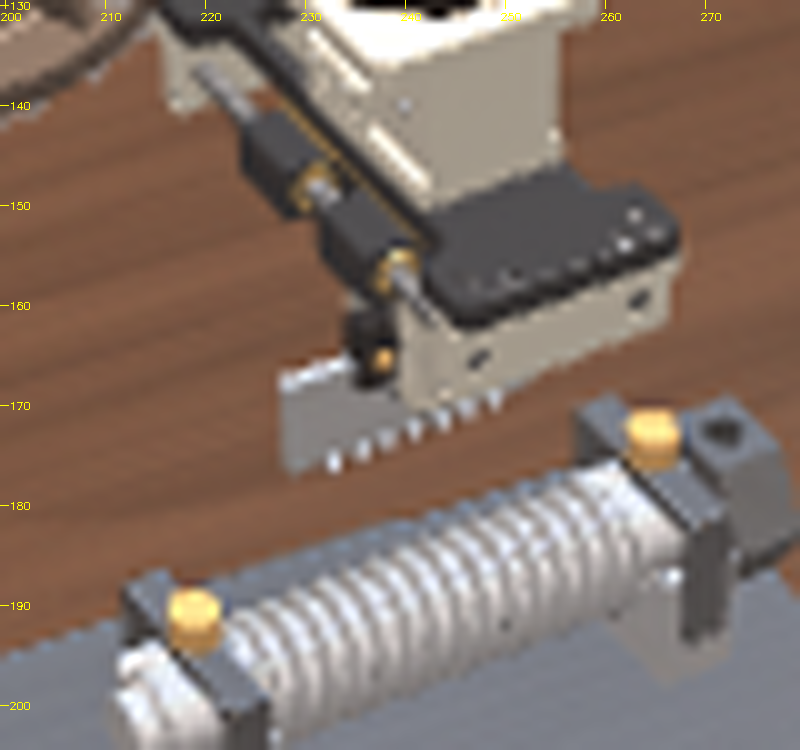

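The leaf is held upright with 7 teeth visible at scene x 232–249, about 10 mm pitch, above the thread. I'll measure the leaf's offset in the grip.

```bash
python3 - <<'E'
from h import *
from scipy.ndimage import map_coordinates
s=np.load("pics/s2.npy").astype(float).mean(2)
y=np.linspace(-.06,.06,600);a=np.radians(4)
for z in(.148,.147,.146,.145,.144):
    P=np.c_[.5236-np.sin(a)*y+.0025,-.0138+np.cos(a)*y,np.full(600,z)]; uv=proj("scene",P); v=map_coordinates(s,[uv[:,1],uv[:,0]],order=3)
    m=abs(y)<.035; vv=v[m]-np.polyval(np.polyfit(y[m],v[m],2),y[m]); S=((vv*np.hanning(m.sum()))@np.exp(-2j*np.pi*y[m]/.01)); print(z,abs(S)/m.sum(),"tooth y mm",np.angle(S)/-2/np.pi*10)
    if z==.147:
        u=proj("scene",[[P[300,0],P[300,1],z]]);print("centre px",u.round(1)); 
for z in (.16,.155): # blade ends
    P=np.c_[.5236-np.sin(a)*y+.0025,-.0138+np.cos(a)*y,np.full(600,z)]; uv=proj("scene",P); v=map_coordinates(s,[uv[:,1],uv[:,0]],order=1); g=np.gradient(v)
    print(z,"end y mm",y[np.argmax(np.abs(g[:200]))]*1e3)
E
```

```text
0.148 11.303485518353234 tooth y mm 4.00876996526097
0.147 9.747695994937922 tooth y mm 4.133847785708394
centre px [[240.1 173.5]]
0.146 7.681387208857755 tooth y mm 4.273582046754515
0.145 5.402012529559171 tooth y mm 4.445094518938469
0.144 3.2437887733003534 tooth y mm 4.649177099758171
0.16 end y mm -44.77462437395659
0.155 end y mm -25.943238731218695
```

>>> play_rows(
  rows=[
    [[1,-0.008,-0.001,0.01,0],[1,-0.016,-0.002,0.03,0],[1,-0.016,-0.002,0.05,0],[1,-0.016,-0.002,0.07,0],[1,-0.016,-0.002,0.085,0],[1,-0.016,-0.002,0.092,0],[1,-0.016,-0.002,0.096,0],[1,-0.016,-0.002,0.096,0]],
  ],
)

```text
time_s: 6.4
tcp_pos: [0.5259, -0.0083, 0.1208]
eef_rot: [179.9, -0.0, -86.1]
contact_force: [-0.5, 0.5, -2.0]
gripper_width: 0.0116
gripper_force: 40.0
```

```bash
python3 -c "
from h import *
go(.524,-.006,.112,-86)"
```

```text
tcp [ 0.5259 -0.0083  0.1208] [ 1.7994e+02 -2.0000e-02 -8.6060e+01] shares [-0.0049  0.0034  0.0176] turn -0.0006 mm [-2.5  1.7  8.8] deg -0.1 F [-0.5  0.5 -2. ] w 11.6 gf 40.0 t 6.4
```

>>> play_rows(
  rows=[
    [[1,-0.002,0.002,0.002,0],[1,-0.005,0.0034,0.004,0],[1,-0.005,0.0034,0.006,0],[1,-0.005,0.0034,0.008,0],[1,-0.005,0.0034,0.01,0],[1,-0.005,0.0034,0.01,0],[1,-0.005,0.0034,0.01,0],[1,-0.005,0.0034,0.01,0]],
  ],
)

```text
time_s: 7.07
tcp_pos: [0.5242, -0.0055, 0.1165]
eef_rot: [-180.0, -0.0, -86.0]
contact_force: [-0.3, 0.2, -1.6]
gripper_width: 0.0113
gripper_force: 40.0
```

```bash
python3 -c "
from h import *
go(.524,-.006,.112,-86)"
```

```text
tcp [ 0.5242 -0.0055  0.1165] [-179.99   -0.    -86.01] shares [0.001  0.0005 0.009 ] turn -0.0001 mm [0.5 0.3 4.5] deg -0.0 F [-0.3  0.2 -1.6] w 11.3 gf 40.0 t 7.0667
```

>>> play_rows(
  rows=[
    [[1,0,0,0.001,0],[1,0,0,0.002,0],[1,0,0,0.003,0],[1,0,0,0.004,0],[1,0,0,0.005,0],[1,0,0,0.006,0],[1,0,0,0.006,0],[1,0,0,0.006,0]],
  ],
)

```text
time_s: 7.73
tcp_pos: [0.5241, -0.0055, 0.1134]
eef_rot: [180.0, -0.0, -86.0]
contact_force: [-0.7, -0.3, -1.5]
gripper_width: 0.0117
gripper_force: 40.0
```

>>> play_rows(
  rows=[
    [[1,0,0,0.001,0],[1,0,0,0.002,0],[1,0,0,0.003,0],[1,0,0,0.004,0],[1,0,0,0.004,0],[1,0,0,0.004,0],[1,0,0,0.004,0],[1,0,0,0.004,0]],
  ],
)

```text
time_s: 8.4
tcp_pos: [0.5242, -0.0055, 0.1115]
eef_rot: [-180.0, 0.0, -86.0]
contact_force: [-0.0, -0.0, -0.9]
gripper_width: 0.0119
gripper_force: 40.0
```

>>> play_rows(
  rows=[
    [[1,0,0,0.001,0],[1,0,0,0.002,0],[1,0,0,0.003,0],[1,0,0,0.004,0],[1,0,0,0.004,0],[1,0,0,0.004,0],[1,0,0,0.004,0],[1,0,0,0.004,0]],
  ],
)

```text
time_s: 9.07
tcp_pos: [0.5242, -0.0053, 0.1095]
eef_rot: [-180.0, 0.0, -86.0]
contact_force: [0.8, 1.2, -1.7]
gripper_width: 0.012
gripper_force: 40.0
```

>>> play_rows(
  rows=[
    [[1,0,0,0.0005,0],[1,0,0,0.001,0],[1,0,0,0.0015,0],[1,0,0,0.002,0],[1,0,0,0.002,0],[1,0,0,0.002,0],[1,0,0,0.002,0],[1,0,0,0.002,0]],
  ],
)

```text
time_s: 9.73
tcp_pos: [0.5245, -0.0051, 0.109]
eef_rot: [-179.9, 0.0, -86.0]
contact_force: [-2.1, 4.5, 5.7]
gripper_width: 0.0117
gripper_force: 40.0
```

>>> play_rows(
  rows=[
    [[1,-0.0005,0,0,0],[1,-0.001,0,0,0],[1,-0.001,0,0.0005,0],[1,-0.001,0,0.001,0],[1,-0.001,0,0.001,0],[1,-0.001,0,0.001,0],[1,-0.001,0,0.001,0],[1,-0.001,0,0.001,0]],
  ],
)

```text
time_s: 10.4
tcp_pos: [0.5245, -0.0051, 0.109]
eef_rot: [-179.9, -0.0, -86.0]
contact_force: [-3.0, 2.1, 10.1]
gripper_width: 0.012
gripper_force: 40.0
```

```bash
python3 - <<'E'
from h import *
go(.4054,.3069,.17,-90.3)
sc=r.capture("scene"); cv2.imwrite("pics/d3.png",crop(sc,200,140,80,60,10))
E
```

```text
tcp [ 0.5245 -0.0051  0.109 ] [-1.7994e+02 -2.0000e-02 -8.5990e+01] shares [-0.639   0.1939 -0.1225] turn 0.0501 mm [-319.5   97.   -61.2] deg 4.3 F [-3.   2.1 10.1] w 12.0 gf 40.0 t 10.4
```

View pics/d3.png

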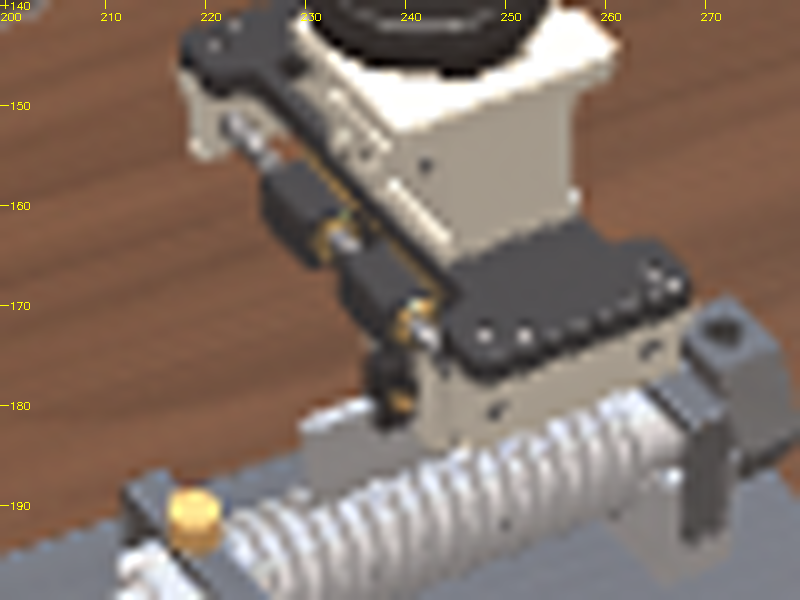

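The leaf is bedded: the teeth are hidden in the thread, and there is a firm stop at TCP 0.109, which puts the leaf origin at 0.089. Lifting and carrying it to the trough.

>>> play_rows(
  rows=[
    [[1,0,0,-0.004,0],[1,0,0,-0.015,0],[1,0,0,-0.035,0],[1,0,0,-0.06,0],[1,0,0,-0.09,0],[1,0,0,-0.12,0],[1,0,0,-0.14,0],[1,0,0,-0.14,0]],
  ],
)

```text
time_s: 11.12
tcp_pos: [0.5255, -0.0049, 0.1806]
eef_rot: [-179.8, 0.0, -86.0]
contact_force: [1.2, -0.9, -1.3]
gripper_width: 0.0118
gripper_force: 40.0
```

>>> play_rows(
  rows=[
    [[1,-0.07,0.02,0,0.01],[1,-0.15,0.045,0,0.03],[1,-0.23,0.07,0,0.05],[1,-0.31,0.095,0,0.05],[1,-0.39,0.12,0,0.05],[1,-0.47,0.145,0,0.05],[1,-0.54,0.165,0,0.05],[1,-0.6,0.182,0,0.05]],
  ],
)

```text
time_s: 11.78
tcp_pos: [0.411, 0.29, 0.1776]
eef_rot: [180.0, -0.0, -90.3]
contact_force: [0.8, -0.1, -1.0]
gripper_width: 0.0118
gripper_force: 40.0
```

>>> play_rows(
  rows=[
    [[1,-0.02,0.006,0,0],[1,-0.035,0.012,0,0],[1,-0.035,0.012,0,0],[1,-0.035,0.012,0,0],[1,-0.035,0.012,0,0],[1,-0.035,0.012,0,0],[1,-0.035,0.012,0,0],[1,-0.035,0.012,0,0]],
  ],
)

```text
time_s: 12.45
tcp_pos: [0.4069, 0.3049, 0.1781]
eef_rot: [-180.0, 0.0, -90.4]
contact_force: [-0.4, -0.6, -0.7]
gripper_width: 0.0122
gripper_force: 40.0
```

```bash
python3 - <<'E'
from h import *
go(.4054,.306,.06,-90.3)
im=r.capture("top"); sc=r.capture("scene")
cv2.imwrite("pics/d4.png",np.hstack([crop(sc,255,100,95,85,7)]))
cv2.imwrite("pics/d4t.png",crop(im,120,180,70,85,7))
E
```

```text
tcp [0.4069 0.3049 0.1781] [-1.7999e+02  1.0000e-02 -9.0380e+01] shares [-0.0022  0.0031  0.2361] turn -0.0009 mm [ -1.1   1.6 118.1] deg -0.1 F [-0.4 -0.6 -0.7] w 12.2 gf 40.0 t 12.45
```

View pics/d4.png

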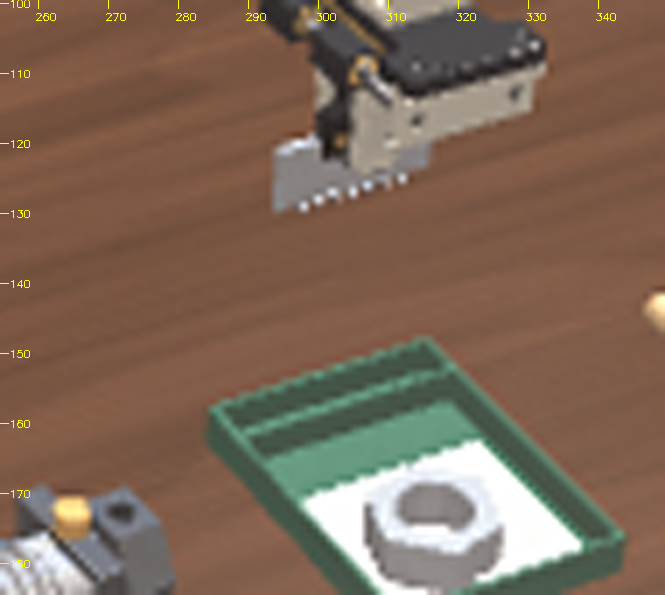

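The leaf is upright above the trough, which is the robot-side strip at scene (283–318, 150–165). Lowering.

>>> play_rows(
  rows=[
    [[1,-0.002,0.003,0.03,0],[1,-0.002,0.003,0.07,0],[1,-0.002,0.003,0.11,0],[1,-0.002,0.003,0.15,0],[1,-0.002,0.003,0.19,0],[1,-0.002,0.003,0.22,0],[1,-0.002,0.003,0.235,0],[1,-0.002,0.003,0.235,0]],
  ],
)

```text
time_s: 13.22
tcp_pos: [0.4046, 0.3056, 0.059]
eef_rot: [179.9, -0.2, -90.3]
contact_force: [-1.7, 0.1, -1.4]
gripper_width: 0.0115
gripper_force: 40.0
```

>>> play_rows(
  rows=[
    [[1,0,0,0.005,0],[1,0,0,0.01,0],[1,0,0,0.018,0],[1,0,0,0.026,0],[1,0,0,0.034,0],[1,0,0,0.04,0],[1,0,0,0.044,0],[1,0,0,0.044,0]],
  ],
)

```text
time_s: 13.88
tcp_pos: [0.4049, 0.3063, 0.038]
eef_rot: [180.0, -0.0, -90.3]
contact_force: [-0.0, -0.4, -2.0]
gripper_width: 0.0115
gripper_force: 40.0
```

```bash
python3 - <<'E'
from h import *
go(.4054,.306,.030,-90.3)
im=r.capture("top"); sc=r.capture("scene")
cv2.imwrite("pics/d5.png",np.hstack([crop(sc,265,110,65,75,7),crop(im,125,195,45,75,7)]))
a=np.radians(-.33); R=np.array([[np.cos(a),-np.sin(a)],[np.sin(a),np.cos(a)]])
for p in((-95,70),(-95,-70),(-65,66),(-65,-66)): q=R@np.array(p)/1e3+[.4844,.3065]; print(p,proj("scene",[[*q,.024]]).round(1))
E
```

```text
tcp [0.4049 0.3063 0.038 ] [ 1.7997e+02 -4.0000e-02 -9.0320e+01] shares [ 0.0005 -0.001   0.0159] turn -0.0002 mm [ 0.3 -0.5  8. ] deg -0.0 F [-0.  -0.4 -2. ] w 11.5 gf 40.0 t 13.8833
(-95, 70) [[315.2 148.2]]
(-95, -70) [[283.8 158.2]]
(-65, 66) [[318.6 152.7]]
(-65, -66) [[288.8 162.4]]
```

View pics/d5.png

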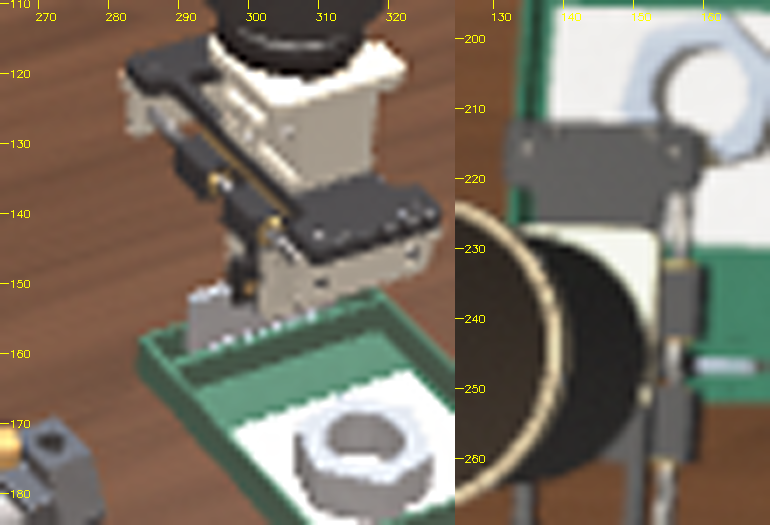

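That was my 11th picture, one over the limit, so I won't view any more and will use numbers from here. The leaf sits within the trough walls, and the tray model's rim and divider projections match the picture.

>>> play_rows(
  rows=[
    [[1,0,0,0.002,0],[1,0,0,0.004,0],[1,0,0,0.006,0],[1,0,0,0.008,0],[1,0,0,0.01,0],[1,0,0,0.011,0],[1,0,0,0.012,0],[1,0,0,0.012,0]],
  ],
)

```text
time_s: 14.65
tcp_pos: [0.4051, 0.3064, 0.0323]
eef_rot: [180.0, -0.0, -90.3]
contact_force: [-0.4, 0.1, -2.0]
gripper_width: 0.0118
gripper_force: 40.0
```

>>> play_rows(
  rows=[
    [[1,0,0,0.001,0],[1,0,0,0.002,0],[1,0,0,0.003,0],[1,0,0,0.004,0],[1,0,0,0.004,0],[1,0,0,0.004,0],[1,0,0,0.004,0],[1,0,0,0.004,0]],
  ],
)

```text
time_s: 15.32
tcp_pos: [0.4051, 0.3066, 0.0305]
eef_rot: [-180.0, 0.0, -90.3]
contact_force: [-0.6, 0.2, -1.3]
gripper_width: 0.0118
gripper_force: 40.0
```

>>> play_rows(
  rows=[
    [[1,0,0,0.001,0],[1,0,0,0.002,0],[1,0,0,0.003,0],[1,0,0,0.003,0],[1,0,0,0.003,0],[1,0,0,0.003,0],[1,0,0,0.003,0],[1,0,0,0.003,0]],
  ],
)

```text
time_s: 15.98
tcp_pos: [0.4051, 0.3065, 0.029]
eef_rot: [-180.0, 0.0, -90.3]
contact_force: [-0.5, 0.6, -2.1]
gripper_width: 0.0115
gripper_force: 40.0
```

>>> play_rows(
  rows=[
    [[1,0,0,0.001,0],[1,0,0,0.002,0],[1,0,0,0.002,0],[1,0,0,0.002,0],[1,0,0,0.002,0],[1,0,0,0.002,0],[1,0,0,0.002,0],[1,0,0,0.002,0]],
  ],
)

```text
time_s: 16.65
tcp_pos: [0.4052, 0.3066, 0.0285]
eef_rot: [-180.0, 0.0, -90.3]
contact_force: [-2.1, -0.5, 5.3]
gripper_width: 0.0116
gripper_force: 40.0
```

Floor contact is felt at about 7 N. Releasing gradually.

>>> play_rows(
  rows=[
    [[0.84,0,0,0,0],[0.8,0,0,0,0],[0.75,0,0,0,0],[0.7,0,0,0,0],[0.65,0,0,0,0],[0.6,0,0,0,0],[0.55,0,0,0,0],[0.5,0,0,0,0]],
  ],
)

```text
time_s: 17.32
tcp_pos: [0.4051, 0.3065, 0.0279]
eef_rot: [180.0, -0.0, -90.3]
contact_force: [-0.6, 0.5, -1.0]
gripper_width: 0.0413
gripper_force: 0.0
```

>>> play_rows(
  rows=[
    [[0.4,0,0,0,0],[0.3,0,0,0,0],[0.2,0,0,0,0],[0.1,0,0,0,0],[0,0,0,0,0],[0,0,0,0,0],[0,0,0,0,0],[0,0,0,0,0]],
  ],
)

```text
time_s: 17.98
tcp_pos: [0.4051, 0.3065, 0.028]
eef_rot: [-180.0, 0.0, -90.3]
contact_force: [-0.5, -0.8, 1.2]
gripper_width: 0.0861
gripper_force: 0.0
```

>>> play_rows(
  rows=[
    [[0,0,0,-0.01,0],[0,0,0,-0.04,0],[0,0,0,-0.08,0],[0,0,0,-0.13,0],[0,0,0,-0.19,0],[0,0,0,-0.25,0],[0,0,0,-0.31,0],[0,0,0,-0.37,0]],
  ],
)

```text
time_s: 18.65
tcp_pos: [0.4049, 0.3062, 0.215]
eef_rot: [-180.0, 0.0, -90.3]
contact_force: [-0.0, 1.3, 0.3]
gripper_width: 0.0874
gripper_force: 0.0
```

>>> play_rows(
  rows=[
    [[0,-0.05,0,0,0],[0,-0.12,0,0,0],[0,-0.2,0,0,0],[0,-0.28,0,0,0],[0,-0.36,0,0,0],[0,-0.4,0,0,0],[0,-0.4,0,0,0],[0,-0.4,0,0,0]],
  ],
)

```text
time_s: 19.32
tcp_pos: [0.4057, 0.5073, 0.2122]
eef_rot: [180.0, -0.1, -90.2]
contact_force: [0.6, -0.6, 0.4]
gripper_width: 0.0877
gripper_force: 0.0
```

```bash
python3 - <<'E'
from h import *
from scipy.ndimage import label,center_of_mass
go(.4054,.506,.2,-90.3)
t=r.capture("top"); s=r.capture("scene"); cv2.imwrite("pics/e_t.png",t[:,:,::-1]); cv2.imwrite("pics/e_s.png",s[:,:,::-1])
T0=np.load("pics/top0.npy").astype(int); S0=np.load("pics/scene0.npy").astype(int)
def blobs(im,x0,y0,x1,y1,th,mn):
    m=np.zeros(im.shape[:2],bool); m[y0:y1,x0:x1]=im[y0:y1,x0:x1].max(2)<th
    l,n=label(m); return [(np.array(center_of_mass(l==i))[::-1],(l==i).sum(),np.argwhere(l==i).min(0)[::-1],np.argwhere(l==i).max(0)[::-1]) for i in range(1,n+1) if (l==i).sum()>mn]
for n,im,b in(("top",t,(126,185,182,256)),("scene",s,(280,140,350,195))):
    for q in blobs(im,*b,60,12): print(n,"dark",q[0].round(1),q[1],q[2],q[3],"at z.05",ray(n,q[0],.05)[0,:2].round(4))
for n,im,b in(("top",t,(340,178,376,240)),("scene",s,(130,200,182,262))):
    for q in blobs(im,*b,75,12): print(n,"rack",q[0].round(2),q[1])
# where did top/scene pictures change?
for n,im,o in(("top",t,T0),("scene",s,S0)):
    d=np.abs(im.astype(int)-o).max(2)>40; l,k=label(d)
    for i in range(1,k+1):
        if (l==i).sum()>14: a=np.argwhere(l==i); print(n,"chg",(l==i).sum(),a.min(0)[::-1],a.max(0)[::-1])
E
```

```text
tcp [0.4057 0.5073 0.2122] [ 1.7996e+02 -8.0000e-02 -9.0250e+01] shares [0.0025 0.0006 0.0243] turn 0.0006 mm [ 1.2  0.3 12.2] deg 0.1 F [ 0.6 -0.6  0.4] w 87.7 gf 0.0 t 19.3167
scene dark [302.1 150.8] 37 [298 147] [307 155] at z.05 [0.4091 0.303 ]
top rack [360.31 207.96] 45
top rack [361.   229.25] 48
scene rack [145.95 211.14] 94
scene rack [153.07 224.31] 90
top chg 143 [342 184] [373 189]
top chg 3076 [  0 203] [ 64 284]
top chg 147 [  0 226] [  7 257]
top chg 104 [137 245] [168 248]
top chg 520 [  0 309] [ 19 349]
top chg 32 [ 15 316] [ 23 335]
top chg 27 [243 364] [255 374]
top chg 78 [276 372] [286 383]
top chg 62 [  0 374] [ 11 383]
top chg 15 [244 375] [255 376]
top chg 23 [228 376] [235 383]
scene chg 557 [157   0] [181  54]
scene chg 73 [211   0] [222  14]
scene chg 41 [376   0] [381  11]
scene chg 566 [352   7] [384  45]
scene chg 20 [349  15] [351  23]
scene chg 22 [353  25] [366  28]
scene chg 172 [202  26] [214  47]
scene chg 128 [330  30] [353  46]
scene chg 111 [373  38] [384  56]
scene chg 646 [331  47] [382 107]
scene chg 558 [347  52] [377  81]
scene chg 43 [198  62] [204  73]
scene chg 83 [155  67] [164  79]
scene chg 98 [191  85] [206 110]
scene chg 26 [173 108] [186 111]
scene chg 156 [292 146] [313 160]
scene chg 332 [147 232] [175 251]
```

The numbers check out. The only changes outside the arm are the far rack slot, now empty, and one thin strip inside the trough at top (137–168, 245–248). The other two leaves haven't moved.

```bash
python3 -c "
from plant import r
print(r.close_job())"
```

```text
the job is handed in; nothing more can be done
None
```

The leaf from the far rack slot (10 mm pitch by image) bedded fully home on the job screw at the first try and now stands on its edge in the tray's narrow trough; the other two were not tried and stay in the rack, and the job was handed in at about 19 s of robot time — I viewed 11 pictures, one over the limit of 10.

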